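Stock the two-step bench shelf

ROBOT

A 6-joint arm with a two-finger parallel gripper is mounted at the origin on the work surface. World frame = base frame: x ahead of the robot, y to its left, z up, the work surface at z = 0. Lengths are in m, angles in rad, forces in N, time in s.
With the tool pointing down it reaches from about 0.375 to 0.925 m from the base axis. Payload 5.7 kg.
Tool frame: the origin (TCP) lies midway between the tips of the shut fingers; the grasp point (between the pads) lies 19 mm behind it; z points along the fingers, y is the line along which they close (so a half turn about z gives the same grasp; the last joint's range is limited). The gripper opens to 88 mm and grips with 3 to 60 N. Pads are 20 mm wide; open, the fingers measure 115 mm over their backs; the gripper's body (75 mm by 178 mm) begins 61 mm behind the grasp point.
Start: joints at [1.182, 0.359, 1.51, -0, 1.272, -0.115], TCP at [0.162, 0.578, 0.223] pointing down, gripper open.
Joint ranges: [-2.97, 2.97], [-1.01, 2.36], [0.21, 2.38], [-0.96, 4.11], [0.2, 2.71], [-2.98, 2.98]. Speed limits (rad/s): [2.39, 2.39, 3.14, 3.14, 3.14, 3.14].

INTERFACE

Orientations are given as a unit quaternion [x, y, z, w].
In Python, from bench import move_ptp, servo_line, goto_joints, move_gripper, sleep, inverse_kinematics, capture, PlanningError, close_job, spot_in, silhouettes, current_clock, current_joint_pos, current_qvel, current_joint_torque, current_position, current_orientation, current_force, current_torque, current_finger_gap, current_grip_force gives the robot as it stands. Calls block until the motion is done:
- move_ptp(position, orientation): joint-space move of the TCP to a pose.
- servo_line(position, orientation=None, rate=0.15, contact_N=None): straight line of the TCP; orientation=None keeps the orientation; rate is the mean speed in m/s. With contact_N (N) it stops when the force on the tool has changed by that much, and returns True; else False.
- goto_joints(angles): joint-space move.
- move_gripper(opening): finger opening in m; the grip force is fixed at half the most; returns when the fingers have stopped.
- sleep(seconds).
- inverse_kinematics(position, orientation): joint angles nearest the present ones, or None.
- capture(name): name is "scene" or "top"; returns a dict with "image" (384x512x3 uint8, blue, green, red), "range_z" (384x512 float32, m along the optical axis (not along the pixel's ray), 0 where there is no reading), "intrinsics" (3x3 intrinsics, pixels), "R" (3x3) and "t" (3): a world point X has camera coordinates R X + t. Camera axes: x right, y down, z forward; pixel columns grow to the right and rows downward; lengths in m; the calibration is good to about 2 mm. A picture is of the moment at which its call begins.
A pose or a line that the arm cannot do raises PlanningError and nothing moves.
- close_job(): hands the job in; it is judged then, once.
Trained networks look in the newest picture that a camera, given by its name, has taken for a name from the list of things; names that differ only in an ending like _2 or _b are one class to them, and where a whole thing is asked for, a point or a joint stands for the part that bears it (a point fixed in the world has none). Each returns a list of dicts, best first, with "conf" (0 to 1); they miss things now and then, are a little off and sometimes report something else, mostly with a low value. They report only what shows in the picture. A call takes as long as a camera call.
- spot_in(camera, query): "xy" ([column, row] in pixels, amid what is visible of it).
- silhouettes(camera, query): "region" (384x512 bool, what is visible of it) and "xy" ([column, row] in pixels, amid what is visible of it).
Readings, each from a call of its own:
- current_clock(): time.
- current_joint_pos(): joint angles.
- current_qvel(): joint speeds.
- current_joint_torque(): joint torques, N m.
- current_position(): TCP position.
- current_orientation(): TCP orientation.
- current_force(): force on the tool from outside, world axes, zero at the start.
- current_torque(): the same for the moment, N m.
- current_finger_gap(): finger opening in m.
- current_grip_force(): force on a finger pad.
Only numpy, scipy, OpenCV 4.12 (cv2) and the standard library are available. Lean on these libraries where they do the work, as an engineer would, in place of code of your own. Each camera call takes 0.05 s, during which the arm holds its last target. There are 200 camera calls.

TASK

First lift the steel canister off the shelf by its hoop handle and set it down upright, wholly on the black rubber mat. Then stand the loose tin beside the tin already on the rear step, and last stand the two white bottles side by side on the front step, so that each pair is a neat row along the middle of its step, all upright, with a small gap (about a finger's to two fingers' width) between neighbours. Lower each thing into place rather than dropping it, and leave the tin already on the shelf and the yellow bin where they are.

Things in the scene. Friction and masses are not known exactly. Their poses are not given: they have to be found in the camera images.
- shelf: Fixed oak shelf of two open steps, 200 mm deep (x) by 280 long (y); origin: centre of its underside, on the bench; +x to the rear, away from the robot. Front step x -100 to 0 mm (middle x = -50), top at z = 30; rear step x 0 to 100 (middle x = 50), top at z = 70; both y -140 to 140. Canister and one tin start on the rear step, either one left.
- mat: Fixed black rubber mat on the bench, 150 x 150 mm, 4 mm thick; origin at the centre of its underside, x and y along its sides. It lies to the left or to the right of the shelf.
- canister: Loose closed steel canister, 84 mm diameter, lid top at z = 98 mm, 0.45 kg; origin: centre of its underside. Rigid hoop handle in its y-z plane: uprights of 10 mm rod at y = -36 and 36, joined by a level bar along y, centre at z = 148, with a black grip 62 long (y), 14 x 14 mm in section (top z = 155), to pinch from above across x; 43 mm clear below it.
- tin_shelved: Metal tin with a paper band, 64 mm diameter, 90 mm high, about 0.3 kg, loose but already standing on the rear step, to be left there; origin at the centre of its underside, z up.
- tin_loose: The like metal tin with a paper band, 64 mm diameter, 90 mm high, about 0.3 kg, standing loose on the bench; origin at the centre of its underside, z up. It can be gripped round its upper part from above.
- bottle_a: White plastic bottle standing loose on the bench, about 0.16 kg, 130 mm high; body 54 mm diameter up to z = 70 mm, sloping shoulder up to z = 88 mm, neck 32 mm diameter, cap 44 mm diameter from z = 98 to 130 mm; grip the cap from above; origin at the centre of its underside, z up.
- bottle_b: A second bottle just like bottle_a; the two are interchangeable.
- bin: Bystander: yellow open parts bin with brass fittings, 125 x 150 mm, 70 mm high, on the other side of the shelf from the mat; origin at the centre of its underside.

How it is judged:
By the outcome, as a careful person would: the job done as asked, in the order asked, and still so for the second after the job is handed in, with the robot touching nothing.
It also fails if it takes over 72 s, if anything falls off the work surface, if the arm or the gripper's body presses on something with over 40 N, if the wrist force passes 120 N, or if a joint passes its speed limit or range.

## Working session

There is one attempt and no reset: what is moved stays moved. The work goes in short steps, each a Python script; the robot and the scene stay as the last script left them, time stands still between calls to the robot, and variables do not carry over. Pictures are saved under pics/ and viewed, at most 10 in all, crops included, and the job is handed in when it is done.

```bash
mkdir -p pics; cat > h.py <<'E'
import numpy as np, cv2
from bench import *
def cloud(c):
    z=c["range_z"].astype(float); v,u=np.indices(z.shape); K=np.array(c["intrinsics"])
    P=np.stack([(u-K[0,2])/K[0,0]*z,(v-K[1,2])/K[1,1]*z,z],-1)
    W=(P-np.array(c["t"]))@np.array(c["R"]); W[z<=0]=np.nan
    return W
def circ(p):
    A=np.c_[2*p,np.ones(len(p))]; s=np.linalg.lstsq(A,(p**2).sum(1),rcond=None)[0]
    return s[:2],np.sqrt(s[2]+s[:2]@s[:2])
E
cat > look.py <<'E'
from h import *
import sys
tag=sys.argv[1]; ims=[]
for cam in ["scene","top"]:
    c=capture(cam); W=cloud(c); im=c["image"].copy(); np.savez(f"{cam}_{tag}.npz",W=W,im=im)
    print(cam,"cam pos",-np.array(c["R"]).T@np.array(c["t"]))
    for q in ["shelf","mat","canister","tin_shelved","bottle_a","bin"]:
        for d in silhouettes(cam,q):
            if d["conf"]<.3: continue
            m=d["region"]&np.isfinite(W[...,0]); p=W[m]
            if len(p)<5: continue
            zt=np.percentile(p[:,2],98); t=p[p[:,2]>zt-.006]
            (cx,cy),(w,h),a=cv2.minAreaRect(t[:,:2].astype(np.float32))
            print(q,round(d["conf"],2),np.round(d["xy"]),len(p),"zt %.3f"%zt,"topmean",np.round(t.mean(0)[:2],4),"rect",np.round([cx,cy,w,h,a],4),"ext",np.round(np.percentile(p,[1,99],axis=0),3).tolist())
            cv2.putText(im,q[:8]+("%.2f"%d["conf"]),tuple(int(i) for i in d["xy"]),0,.35,(255,0,255),1)
    ims.append(im)
cv2.imwrite(f"pics/{tag}.png",cv2.resize(np.vstack(ims),(512*600//768*1,600)) if 0 else cv2.resize(np.hstack(ims),(800,300)))
cv2.imwrite(f"pics/{tag}_s.png",ims[0]);cv2.imwrite(f"pics/{tag}_t.png",ims[1])
print(current_clock())
E
python3 look.py a
```

```text
scene cam pos [ 1.28269234 -0.45485185  1.17486017]
shelf 0.66 [271. 236.] 3723 zt 0.075 topmean [ 0.6754 -0.0124] rect [0.6629 0.0175 0.1032 0.2797 3.4605] ext [[0.509, -0.127, 0.008], [0.717, 0.154, 0.076]]
mat 0.62 [157. 287.] 2818 zt 0.010 topmean [ 0.6009 -0.3316] rect [ 0.6233 -0.3258  0.2015  0.1505  9.6324] ext [[0.519, -0.407, -0.001], [0.678, -0.252, 0.011]]
mat 0.53 [270. 233.] 3757 zt 0.075 topmean [ 0.6754 -0.0124] rect [0.663  0.0174 0.1025 0.28   3.2124] ext [[0.51, -0.127, 0.01], [0.717, 0.153, 0.076]]
canister 0.67 [299. 211.] 1247 zt 0.227 topmean [0.6628 0.0754] rect [6.61300e-01 7.68000e-02 1.34000e-02 7.64000e-02 3.51791e+01] ext [[0.625, 0.037, 0.076], [0.701, 0.11, 0.228]]
tin_shelved 0.64 [258. 237.] 790 zt 0.166 topmean [ 0.6645 -0.0545] rect [ 6.64800e-01 -5.38000e-02  5.86000e-02  6.17000e-02  5.76589e+01] ext [[0.636, -0.085, 0.076], [0.695, -0.026, 0.166]]
bottle_a 0.58 [296. 146.] 540 zt 0.134 topmean [0.3916 0.2369] rect [ 0.3914  0.2371  0.0379  0.0394 14.8295] ext [[0.373, 0.212, 0.003], [0.417, 0.257, 0.135]]
bin 0.72 [367. 174.] 2354 zt 0.074 topmea
[... 778 characters left out ...]
17, 0.038, 0.078], [0.698, 0.117, 0.228]]
tin_shelved 0.82 [285. 133.] 691 zt 0.166 topmean [ 0.6621 -0.054 ] rect [ 6.61600e-01 -5.43000e-02  5.95000e-02  6.11000e-02  8.99326e+01] ext [[0.631, -0.084, 0.068], [0.707, -0.021, 0.166]]
bottle_a 0.82 [171. 242.] 433 zt 0.134 topmean [0.3891 0.2379] rect [0.3887 0.2377 0.0399 0.0403 0.5525] ext [[0.364, 0.211, 0.027], [0.414, 0.257, 0.135]]
bottle_a 0.81 [242. 233.] 325 zt 0.135 topmean [0.4254 0.049 ] rect [0.4255 0.0486 0.0424 0.0377 1.0528] ext [[0.401, 0.024, 0.002], [0.451, 0.068, 0.135]]
bin 0.66 [129. 171.] 2759 zt 0.074 topmean [0.5682 0.3648] rect [0.5919 0.3666 0.1237 0.1517 6.0918] ext [[0.53, 0.288, -0.0], [0.656, 0.443, 0.075]]
0.7
```

View pics/a_s.png

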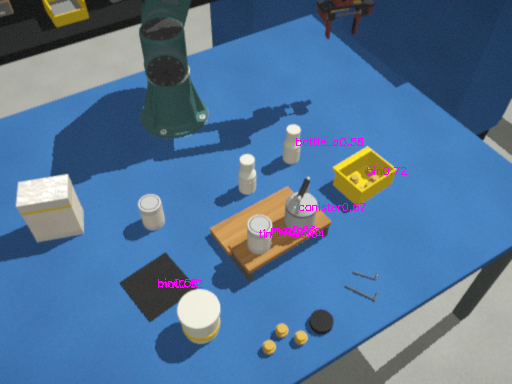

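View pics/a_t.png

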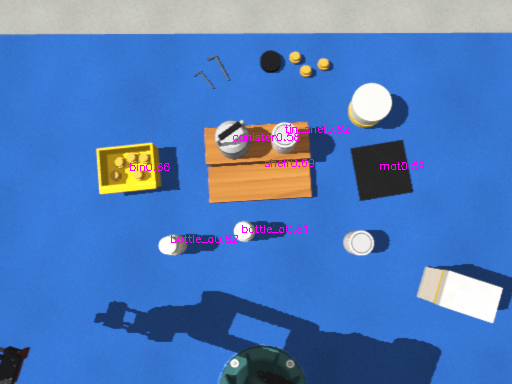

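The scene view shows the canister on the shelf at (300,210), the shelved tin at (258,235), the loose tin at (151,212), the bottles at (247,175) and (292,145), and the mat at (157,287). A decoy tub sits behind the mat at (200,315). The top view agrees, with the loose tin at (360,242), the mat at (382,170) and the tub at (370,105). Next I'll measure the items the networks missed.

```bash
cat > m.py <<'E'
import numpy as np,cv2,sys
tag=sys.argv[1]
def ms(name,c,r,zl,zh):
  for cam in ["scene","top"]:
    p=np.load(f"{cam}_{tag}.npz")["W"].reshape(-1,3); p=p[np.isfinite(p).all(1)]
    q=p[(np.hypot(*(p[:,:2]-c).T)<r)&(p[:,2]>zl)&(p[:,2]<zh)]
    if len(q)<10: print(name,cam,"few",len(q)); continue
    (cx,cy),(R)=cv2.minEnclosingCircle(q[:,:2].astype(np.float32))
    print(name,cam,len(q),"circ",np.round([cx,cy,R],4),"mean",np.round(q.mean(0),4),"rect",np.round(cv2.minAreaRect(q[:,:2].astype(np.float32))[0],4),"zmax %.3f"%q[:,2].max())
def shelf():
  for cam in ["scene","top"]:
    p=np.load(f"{cam}_{tag}.npz")["W"].reshape(-1,3); p=p[np.isfinite(p).all(1)]
    for zl,zh in [(.065,.08),(.026,.04)]:
      q=p[(p[:,0]>.48)&(p[:,0]<.76)&(abs(p[:,1])<.2)&(p[:,2]>zl)&(p[:,2]<zh)]
      print("shelf",cam,np.round(cv2.minAreaRect(q[:,:2].astype(np.float32)),4) if 0 else cv2.minAreaRect(q[:,:2].astype(np.float32)),np.median(q[:,2]))
shelf()
if tag=="a":
  ms("tinL",[.40,-.26],.08,.085,.11); ms("tinS",[.663,-.054],.045,.155,.175)
  ms("botA",[.39,.2375],.05,.12,.145); ms("botB",[.427,.049],.05,.12,.145)
  ms("can",[.66,.077],.06,.16,.178); ms("bar",[.66,.077],.06,.215,.24); ms("tub",[.75,-.3],.09,.03,.2)
E
python3 m.py a
```

```text
shelf scene ((0.6623122096061707, 0.017229408025741577), (0.10491902381181717, 0.2800855040550232), 3.7977020740509033) 0.07120616755657268
shelf scene ((0.6093621850013733, 0.013373449444770813), (0.1989113837480545, 0.2800371050834656), 4.050873756408691) 0.031434241652920455
shelf top ((0.6610738635063171, 0.016402289271354675), (0.10082292556762695, 0.28021517395973206), 3.6320507526397705) 0.0708763033717579
shelf top ((0.5618371367454529, 0.01000349223613739), (0.10132945328950882, 0.27963945269584656), 3.586686849594116) 0.031014519943035637
tinL scene 336 circ [ 0.3975 -0.251   0.0339] mean [ 0.3986 -0.2524  0.0915] rect [ 0.3972 -0.2522] zmax 0.097
tinL top 487 circ [ 0.3963 -0.2526  0.0323] mean [ 0.3963 -0.2522  0.092 ] rect [ 0.3951 -0.2523] zmax 0.099
tinS scene 426 circ [ 0.6631 -0.0539  0.0338] mean [ 0.6651 -0.0544  0.1618] rect [ 0.6626 -0.0539] zmax 0.169
tinS top 504 circ [ 0.6629 -0.0541  0.0324] mean [ 0.6621 -0.054   0.1616] rect [ 0.6632 -0.0543] zmax 0.169
botA scene 140 circ [0.3894 0.2403 0.0244] mean [0.3919 0.2376 0.1298] rect [0.3899 0.2387] zmax 0.136
bo
[... 226 characters left out ...]
3 0.0493 0.0218] mean [0.4252 0.0496 0.1309] rect [0.4255 0.0499] zmax 0.138
can scene 449 circ [0.6608 0.0772 0.041 ] mean [0.6656 0.0755 0.1673] rect [0.6621 0.0767] zmax 0.178
can top 538 circ [0.6571 0.0782 0.0404] mean [0.6534 0.0748 0.1668] rect [0.6576 0.0787] zmax 0.178
bar scene 139 circ [0.6593 0.0788 0.0422] mean [0.6621 0.0766 0.2244] rect [0.6591 0.0786] zmax 0.231
bar top 202 circ [0.6581 0.0778 0.0407] mean [0.6583 0.0774 0.2242] rect [0.6585 0.0781] zmax 0.231
tub scene 1752 circ [ 0.7633 -0.284   0.0519] mean [ 0.7729 -0.287   0.0957] rect [ 0.7634 -0.2831] zmax 0.113
tub top 1392 circ [ 0.7625 -0.2849  0.0518] mean [ 0.757  -0.28    0.0991] rect [ 0.762  -0.2841] zmax 0.114
```

```bash
cat >> h.py <<'E'
from scipy.spatial.transform import Rotation as Ro
YAW=np.radians(3.65); U=np.array([np.cos(YAW),np.sin(YAW)]); V=np.array([-U[1],U[0]]); RC=np.array([.6618,.0168])
def step(u,v): return RC+u*U+v*V     # u from the rear-step middle
def quat(a,pos):
    best=None
    for k in (0,np.pi):
        y=np.array([np.cos(a+k),np.sin(a+k),0]); z=np.array([0,0,-1.])
        q=Ro.from_matrix(np.c_[np.cross(y,z),y,z]).as_quat()
        j=inverse_kinematics(pos,q)
        if j is None: continue
        s=abs(j[5])
        if best is None or s<best[0]: best=(s,q)
    return best[1]
def pick_place(src,a0,zs,dst,a1,zd,hg,gopen,lift,rel):
    """hg: TCP height above the thing's underside; zs/zd: support heights; lift: carried underside height"""
    zc=lift+hg; top=[*src,zc]
    q0=quat(a0,top); q1=quat(a1,[*dst,zc])
    if (Ro.from_quat(q0).inv()*Ro.from_quat(q1)).magnitude()>np.pi/2+.1: print("big turn")
    move_ptp(top,q0); move_gripper(gopen)
    servo_line([*src,zs+hg],q0,rate=.2)
    move_gripper(0.0); print("gap",current_finger_gap(),"grip",current_grip_force(),"F",np.round(current_force(),1))
    servo_line(top,q0,rate=.2)
    servo_line([*dst,zc],q1,rate=.25)
    servo_line([*dst,zd+hg+.012],rate=.2)
    f=np.array(current_force())
    hit=servo_line([*dst,zd+hg-.004],rate=.025,contact_N=2.5)
    print("gap",current_finger_gap(),"hit",hit,"tcp",np.round(current_position(),4),"err z",round(current_position()[2]-zd-hg,4),"clock",current_clock())
    move_gripper(rel); sleep(.2)
    p=current_position(); servo_line([p[0],p[1],zc],rate=.2)
E
cat > s1.py <<'E'
from h import *
pick_place([.6587,.078],np.radians(35.6),.07,[.598,-.330],np.radians(35.6),.004,.129,.05,.19,.05)
print(current_joint_pos(),current_clock())
E
python3 s1.py && python3 look.py b | grep -v shelf
```

```text
gap 0.013841653445062963 grip 29.984619319438934 F [0.2 0.  1.3]
gap 0.0138341234236279 hit True tcp [ 0.5985 -0.3299  0.133 ] err z 0.0 clock 9.4417
[-6.05247519e-01  4.20590418e-01  1.18083604e+00  1.90586393e-04
  1.54488095e+00 -1.22652299e+00] 11.4583
scene cam pos [ 1.28269234 -0.45485185  1.17486017]
mat 0.61 [161. 300.] 1696 zt 0.018 topmean [ 0.6392 -0.3126] rect [ 0.6515 -0.335   0.1391  0.1106  5.7502] ext [[0.526, -0.409, -0.001], [0.682, -0.249, 0.093]]
canister 0.74 [154. 273.] 1333 zt 0.161 topmean [ 0.6002 -0.3296] rect [ 5.99700e-01 -3.29900e-01  1.58000e-02  7.56000e-02  3.52271e+01] ext [[0.567, -0.369, 0.011], [0.64, -0.291, 0.162]]
tin_shelved 0.56 [259. 236.] 870 zt 0.165 topmean [ 0.664  -0.0544] rect [ 0.6637 -0.0546  0.0615  0.0618 13.325 ] ext [[0.633, -0.085, 0.071], [0.696, -0.024, 0.166]]
bottle_a 0.96 [295. 145.] 592 zt 0.134 topmean [0.3903 0.2392] rect [3.88600e-01 2.37400e-01 4.29000e-02 4.01000e-02 8.64728e+01] ext [[0.365, 0.212, -0.0], [0.417, 0.289, 0.136]]
bottle_a 0.9 [251. 175.] 617 zt 0.134 topmean [0.4264 0.0495] rect [4.26200e-01 5.05000e-02
[... 603 characters left out ...]
0.382, 0.004], [0.653, -0.19, 0.665]]
tin_shelved 0.71 [282. 134.] 671 zt 0.166 topmean [ 0.6612 -0.0546] rect [ 6.62500e-01 -5.40000e-02  6.00000e-02  6.12000e-02  6.75017e+01] ext [[0.631, -0.084, 0.002], [0.735, -0.023, 0.166]]
bottle_a 0.67 [242. 231.] 369 zt 0.135 topmean [0.4255 0.0492] rect [0.4255 0.0499 0.0423 0.0402 0.4409] ext [[0.395, 0.023, -0.003], [0.455, 0.073, 0.135]]
bottle_a 0.59 [174. 244.] 446 zt 0.134 topmean [0.3884 0.2375] rect [0.3887 0.2375 0.0398 0.0401 0.2174] ext [[0.364, 0.211, 0.007], [0.414, 0.257, 0.135]]
bin 0.6 [128. 169.] 2756 zt 0.074 topmean [0.5699 0.36  ] rect [0.5922 0.3662 0.1237 0.1517 6.026 ] ext [[0.53, 0.288, -0.0], [0.658, 0.442, 0.075]]
12.1583
```

The canister is centred on the mat, with its bar at (0.600, -0.330) against a mat centre of (0.598, -0.330). The tin goes next.

```bash
cat > s2.py <<'E'
from h import *
d=step(-.0015,.0155); print(d)
pick_place([.3967,-.2522],YAW,.0,d,YAW,.07,.051,.087,.19,.082)
E
python3 s2.py; cat > s3.py <<'E'
from h import *
pick_place([.4257,.0496],YAW,.0,step(-.1,-.038),YAW,.03,.095,.065,.15,.06)
E
python3 s3.py
```

```text
[0.65931629 0.03217307]
gap 0.0634107347641223 grip 30.001240941091964 F [-0.9  1.   6.1]
gap 0.06389691659434894 hit True tcp [0.6596 0.0322 0.1213] err z 0.0003 clock 19.4
gap 0.04353821983518121 grip 30.000974535942078 F [-0.8 -0.8  6.5]
gap 0.043817104664057 hit True tcp [ 0.5645 -0.0275  0.1253] err z 0.0003 clock 26.525
```

```bash
cat > s4.py <<'E'
from h import *
pick_place([.3892,.2377],YAW,.0,step(-.1,.038),YAW,.03,.095,.065,.15,.06)
p=current_position(); move_ptp([.42,.22,.30],current_orientation())
E
python3 s4.py; python3 look.py c >/dev/null; cat >> m.py <<'E'
if tag!="a":
  ms("tinL",[.66,.032],.045,.155,.175); ms("tinS",[.663,-.054],.045,.155,.175)
  ms("bot1",[.5644,-.0275],.04,.15,.175); ms("bot2",[.5596,.0483],.04,.15,.175); ms("bar",[.598,-.33],.06,.147,.17)
E
python3 m.py c
```

```text
gap 0.04355539581306401 grip 30.00078320503235 F [-1.2 -0.1  6.2]
gap 0.04371345100274516 hit True tcp [0.5595 0.0483 0.1253] err z 0.0003 clock 34.1167
shelf scene ((0.6293716430664062, 0.01584954559803009), (0.16833269596099854, 0.28137314319610596), 3.5688693523406982) 0.07120164059392042
shelf scene ((0.609203577041626, 0.013818934559822083), (0.1996607929468155, 0.2806966006755829), 3.2836689949035645) 0.031382380589637035
shelf top ((0.6228408217430115, 0.014046996831893921), (0.17707586288452148, 0.2801395058631897), 3.6963682174682617) 0.07081451228677978
shelf top ((0.561668872833252, 0.010281398892402649), (0.10126088559627533, 0.27982890605926514), 3.8011839389801025) 0.030939042746712928
tinL scene 398 circ [0.6578 0.0309 0.0343] mean [0.6612 0.0311 0.1616] rect [0.6593 0.0321] zmax 0.168
tinL top 512 circ [0.6587 0.0313 0.0321] mean [0.6583 0.0311 0.1614] rect [0.659  0.0313] zmax 0.168
tinS scene 425 circ [ 0.662  -0.0535  0.0341] mean [ 0.6647 -0.0544  0.1616] rect [ 0.6639 -0.0538] zmax 0.167
tinS top 507 circ [ 0.6622 -0.0535  0.0322] mean [ 0.6619 -0.0541  0.1616] rect [ 0.6626 -0.0542] zmax 0.167
bot1 scene 194 circ [ 0.5637 -0.028   0.0241] mean [ 0.5667 -0.0278  0.16  ] rect [ 0.5654 -0.0275] zmax 0.169
bot1 top 244 circ [ 0.5637 -0.0279  0.0218] mean [ 0.5631 -0.0278  0.1608] rect [ 0.5632 -0.0283] zmax 0.167
bot2 scene 187 circ [0.5588 0.0486 0.0233] mean [0.5616 0.0482 0.1601] rect [0.5589 0.0497] zmax 0.167
bot2 top 248 circ [0.5582 0.0493 0.0223] mean [0.558  0.0486 0.1605] rect [0.5581 0.0482] zmax 0.166
bar scene 189 circ [ 0.5985 -0.3298  0.0401] mean [ 0.6008 -0.3293  0.1581] rect [ 0.5991 -0.3294] zmax 0.165
bar top 177 circ [ 0.5975 -0.3295  0.0404] mean [ 0.5969 -0.3281  0.1592] rect [ 0.5977 -0.3293] zmax 0.165
```

```bash
python3 - <<'E'
import numpy as np,cv2
a=np.load("scene_c.npz")["im"];b=np.load("top_c.npz")["im"]
cv2.imwrite("pics/fin.png",np.hstack([cv2.resize(a[120:345,110:410],(400,300)),cv2.resize(b[80:290,90:430],(400,300))]))
E
```

```text
(no output)
```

View pics/fin.png

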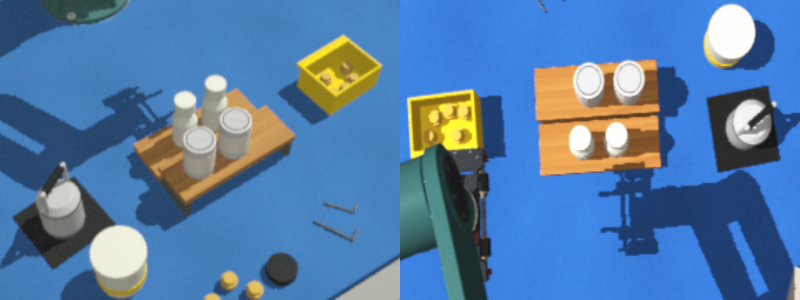

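The picture shows both tins upright on the rear step (left half, about (200,150) and (235,130)) and both bottles upright in front of them. The canister stands wholly on the mat (about (60,205)), the bin hasn't moved, and the arm is clear of everything.

```bash
python3 -c "
from bench import *
print(current_clock(),current_force()); print(close_job())"
```

```text
37.1583 [ 0.0455194   0.30051807 -0.54036353]
the job is handed in; nothing more can be done
None
```

The job is done and handed in at 37 s of the 72 s allowed: the canister stands upright and centred on the mat, both pairs are in rows along the middle of their steps with gaps of about 22 mm, and the shelved tin and the bin stayed where they were.

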